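# Light a pile of enclosure covers for inspection

### The job

Get the enclosure covers ready for inspection: leave the grey cover where it lies on the blue mat and stack the white and the orange cover on it, in either order, long side along long side, into one square pile with flush edges, and let go of it. Then draw the bar lamp out of its leaning dock along its length, turn it level with its lit face down and finish while holding it so, still, centred above the pile with the lamp 17 to 28 cm above the table and the pile undisturbed. Leave the carton, the screwdriver and the plug alone.

Things in the scene. Friction and masses are not known exactly. Their poses are not given: they have to be found in the camera images.
- cover_grey: Grey flat enclosure cover, a rigid rectangular slab 110 x 52 x 18 mm, about 90 g. Origin: centre of its underside; x along the 110 mm length, y across the 52 mm width, z up. It lies on the mat (underside at z = 3 mm) and is the bottom of the pile.
- cover_white: White flat enclosure cover, a rigid rectangular slab 110 x 52 x 18 mm, about 90 g. Origin: centre of its underside; x along the 110 mm length, y across the 52 mm width, z up. It starts flat on the table.
- cover_orange: Orange flat enclosure cover, a rigid rectangular slab 110 x 52 x 18 mm, about 90 g. Origin: centre of its underside; x along the 110 mm length, y across the 52 mm width, z up. It starts flat on the table.
- mat: Blue inspection mat fixed to the table, 190 (its x) x 150 x 3 mm. Origin: centre of its underside.
- lamp: Yellow LED bar lamp, 200 x 34 x 26 mm, 140 to 280 g, black band 70 mm long round its middle, white lit strip on its -z face, red button on its back (+z). Origin: its centre and centre of mass; x along the length to the free upper end, y across the 34 mm width (flat sides to grip). In the dock x rises 50 degrees above level, y is level, the back looks up; a 45 mm pull along x frees it.
- dock: Grey lamp dock fixed to the table: base 150 x 80 x 8 mm, pocket 45 mm deep round the lamp's lower end (play 1.5 mm each side, 2.5 mm over its back; 45 mm wide outside), rail 22 mm wide under the lit face up to 120 mm along the lamp, on a 22 mm post. Origin: centre of the underside; x is the level way in which the lamp rises. The lamp's centre is at x 19 mm, z 112 mm from it.
- carton: Open cardboard carton with white connectors, 150 x 110 x 70 mm, a bystander. Origin: centre of its underside.
- screwdriver: Screwdriver with a red handle lying on the table, a bystander. Origin: on its underside, about the middle; x towards the tip.
- plug: White round plug with a red ring standing on end, 52 mm across and 95 mm high, a bystander. Origin: centre of its underside.
Mind the look-alikes: they are no part of the job. Of the things like the lamp, leave any that is turquoise; of the rest the larger one is meant.

How it is judged:
By the outcome, as a careful person would: the job done as asked, in the order asked, and still so for the second after the job is handed in, while the arm keeps its last pose, push and grip.
It also fails if it takes over 70 s, if anything falls off the work surface, if the arm or the gripper's body presses on something with over 40 N, if the wrist force passes 120 N, or if a joint passes its speed limit or range.

### The arm

A 6-joint arm with a two-finger parallel gripper is mounted at the origin on the work surface. World frame = base frame: x ahead of the robot, y to its left, z up, the work surface at z = 0. Lengths are in m, angles in rad, forces in N, time in s.
With the tool pointing down it reaches from about 0.25 to 0.725 m from the base axis. Payload 4 kg.
Tool frame: the origin (TCP) lies between the finger pads; the fingertips stand 8 mm ahead of it and the grasp point (between the pads) lies 11 mm behind it (bot.tip_reach is the distance from the TCP to the fingertips, in m); z points along the fingers, y is the line along which they close (so a half turn about z gives the same grasp; the last joint's range is limited). The gripper opens to 85 mm and grips with 20 to 120 N. Pads are 22 mm wide; open, the fingers measure 114 mm over their backs; the gripper's body (76 mm by 85 mm) begins 54 mm behind the grasp point. The pads swing forward as they close: fully open they stand 13 mm farther back than shut.
Start: joints at [1.266, 0.241, 0.005, 1.335, 0, 1.571], TCP at [0.15, 0.477, 0.205] pointing down, gripper open.
Joint ranges: [-2.72, 2.72], [-1.05, 1.87], [-1.09, 1.28], [-1.99, 2.15], [-1.42, 1.44], [-3.14, 3.14]. Speed limits (rad/s): [2.79, 2.79, 3.14, 3.14, 3.14, 3.14].

### API

Orientations are given as a unit quaternion [x, y, z, w].
In Python, from workcell import bot gives the robot as it stands.
- The arm moves only by the tool move_arm, never from a script. Its argument "deltas" is a list of rows, each a list of 7 numbers: the opening, from 0 (shut) to 1 (fully open), then the shift along the tool's x, y, z in mm, then the turn, a rotation vector about the tool's x, y, z in degrees. In form: [[gripper, tx, ty, tz, ax, ay, az], ...]. A call has 1 to 10 rows; each row shifts and turns the commanded pose from where the row before left it, along the tool's axes as they then stand; what a row does not reach is not made up. A row lasts 1/12 s, in which the tool goes at most 41.7 mm and 7.16 degrees, less where a joint would pass 70% of its speed; a pose out of reach is approached as far as the arm can. A call is refused whole if a number of a shift passes 41.7 or a number of a turn 7.16, either way. A call with a gripper value outside its range is refused whole. The fingers move at their own pace and stop on an object; the grip force is fixed at half the most. Time passes only in rows, so rows that do not move let the fingers close. It gives the time, the measured TCP pose, the force, the opening and the grip force at its end, in the units of the state.
- bot.get_obs(): the state, without advancing time (a new reading comes with each control period).
- bot.camera(name): name is "scene" or "top"; returns the picture (384x512x3 uint8, blue, green, red); there is no depth.
- bot.calibration(name): a dict with "K" (3x3 intrinsics, pixels), "position" and "orientation" of the camera in the world. Camera axes: x right, y down, z forward; pixel columns grow to the right and rows downward; lengths in m; the calibration is good to about 2 mm. A picture is of the moment at which its call begins. calibration takes no time and is no camera call.
- bot.job_done(): hands the job in; it is judged then, once.
Trained networks look in the newest picture that a camera, given by its name, has taken for a name from the list of things; names that differ only in an ending like _2 or _b are one class to them, and where a whole thing is asked for, a point or a joint stands for the part that bears it (a point fixed in the world has none). Each returns a list of dicts, best first, with "conf" (0 to 1); they miss things now and then, are a little off and sometimes report something else, mostly with a low value. They report only what shows in the picture. A call takes as long as a camera call. They do not tell look-alikes from the thing itself.
- bot.outline_of(query, camera): "pixels" (384x512 bool, what is visible of it) and "rect" ([left, top, width, height] in pixels, round what is visible of it).
The state is a dict: "clock": time; "joint_pos": joint angles; "joint_vel": joint speeds; "tau": joint torques, N m; "eef_pos": TCP position; "tool_rot": TCP orientation; "ft_force": force on the tool from outside, world axes, zero at the start; "ft_torque": the same for the moment, N m; "grip_width": finger opening in m; "grasp_force": force on a finger pad.
Only numpy, scipy, OpenCV 4.12 (cv2) and the standard library are available. Lean on these libraries where they do the work, as an engineer would, in place of code of your own. Each camera call takes 0.05 s, during which the arm holds its last target. There are 200 camera calls.

## Working session

There is one attempt and no reset: what is moved stays moved. The work goes in short steps, Python scripts to look and compute and a tool call to move; the robot and the scene stay as the last step left them, time stands still between calls to the robot, and variables do not carry over. Pictures are saved under pics/ and viewed, at most 12 in all, crops included, and the job is handed in when it is done.

Besides the shell and the picture viewer there is one more tool, called after ">>>" as name(argument=value, ...) on one line, values as JSON. move_arm: Moves the arm, as the interface text tells. Its arguments: {"type":"object","properties":{"deltas":{"type":"array","items":{"type":"array","items":{"type":"number"}}}},"required":["deltas"]}

```bash
mkdir -p pics; ls
python3 - <<'E'
from workcell import bot
import cv2,numpy as np
for c in("scene","top"):
    im=bot.camera(c);cv2.imwrite(f"pics/{c}0.png",im)
    k=bot.calibration(c);print(c,k["K"],k["position"],k["orientation"])
    for n in("cover_grey","cover_white","cover_orange","mat","lamp","dock","carton","screwdriver","plug"):
        print(n,[(round(d["conf"],2),d["rect"]) for d in bot.outline_of(n,c)])
print(bot.get_obs())
E
```

```text
pics
scene [[471.83708747   0.         257.90883147]
 [  0.         471.83708747 193.90414491]
 [  0.           0.           1.        ]] [ 1.19189105 -0.72204707  0.96875562] [ 0.85578435  0.33831489 -0.15083034 -0.36114595]
cover_grey [(0.83, [285.8, 147.9, 38.7, 19.7]), (0.41, [184.3, 220.0, 35.1, 22.1])]
cover_white [(0.67, [270.6, 196.0, 38.5, 34.9]), (0.54, [311.7, 204.0, 67.5, 67.9])]
cover_orange [(0.85, [235.2, 167.3, 39.5, 23.6])]
mat [(0.74, [266.2, 140.8, 73.2, 40.1]), (0.58, [383.3, 156.8, 18.9, 30.5])]
lamp [(0.73, [133.3, 272.7, 17.7, 53.9]), (0.67, [146.7, 173.3, 49.8, 49.0]), (0.66, [185.3, 219.2, 33.2, 24.0])]
dock [(0.96, [175.0, 228.4, 51.6, 52.5])]
carton [(0.89, [314.2, 203.2, 65.5, 71.1])]
screwdriver [(0.77, [255.2, 265.8, 18.4, 75.6])]
plug [(0.92, [384.9, 158.6, 15.0, 28.9])]
top [[417.55493051   0.         247.76727388]
 [  0.         417.55493051 192.66955211]
 [  0.           0.           1.        ]] [ 0.44507039 -0.04306774  1.42732286] [-0.70250564  0.71015214 -0.04129056  0.02156044]
cover_grey [(0.79, [146.0, 202.1, 22.8, 30.2])]
cover_white [(0.82, 
[... 475 characters left out ...]
19.4])]
{'clock': 1.0, 'joint_pos': array([1.26601390e+00, 2.40602423e-01, 5.02280633e-03, 1.33520677e+00,
       3.90260803e-06, 1.57082132e+00]), 'joint_vel': array([ 0.00031191, -0.00055378,  0.00017052, -0.00149798,  0.0009614 ,
       -0.00075245]), 'tau': array([ 4.94895667e-04, -3.72214544e+01,  2.52697510e+01,  1.26475301e-03,
        4.11167514e-05, -2.10940769e-06]), 'eef_pos': array([0.15004402, 0.47696425, 0.20491397]), 'tool_rot': array([ 1.51814418e-01,  9.88409016e-01,  5.20724549e-06, -1.17450694e-06]), 'ft_force': array([ 0.72818845, -0.70594993,  0.31883196]), 'ft_torque': array([-0.02429413,  0.01105719,  0.02861273]), 'grasp_force': 0.0, 'grip_width': 0.08511877612623348}
```

Run:
```python
import cv2,numpy as np
a=cv2.imread("pics/top0.png")[90:300,100:400];cv2.imwrite("pics/a.png",cv2.resize(a,(800,560),interpolation=cv2.INTER_CUBIC))
a=cv2.imread("pics/scene0.png")[120:350,110:410];cv2.imwrite("pics/b.png",cv2.resize(a,(780,598),interpolation=cv2.INTER_CUBIC))
```

```text
(no output)
```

View pics/a.png

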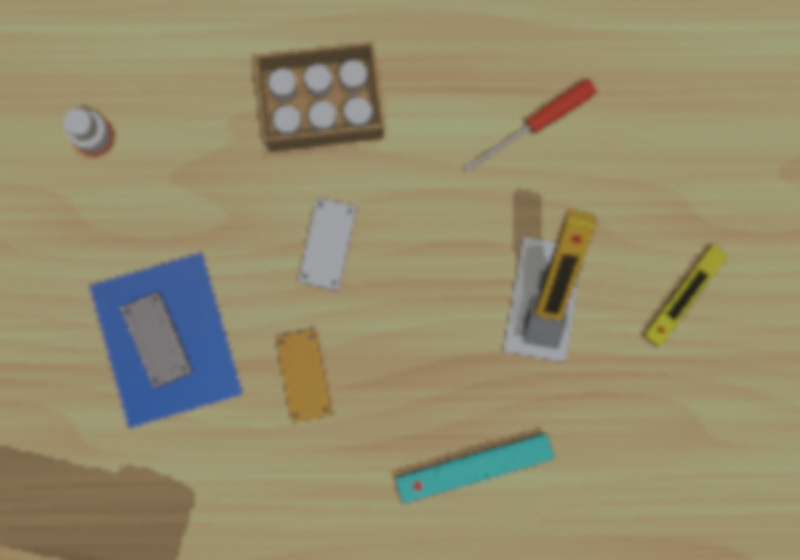

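View pics/b.png

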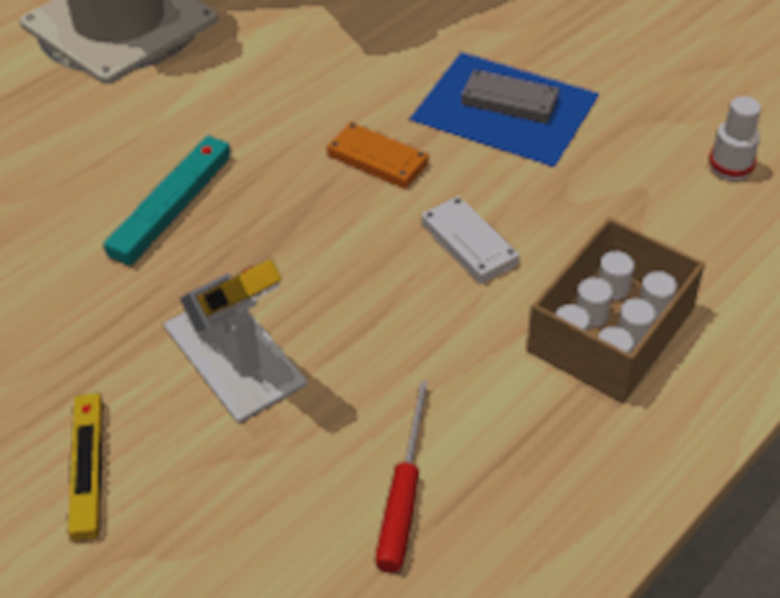

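The docked lamp (top px ~(312,189), scene ~(202,231)) is amber with a black band. Its look-alikes are the turquoise bar at top px (278,265), which I leave, and the smaller yellow one at (357,201), so the docked one is meant. Grey lies on the mat at (158,217), white at (223,181) and orange at (214,230).

```bash
cat > h.py <<'E'
from workcell import bot
import cv2,numpy as np
from scipy.spatial.transform import Rotation as R
from scipy.optimize import minimize
CAL={c:bot.calibration(c) for c in("scene","top")}
def proj(c,P):
    k=CAL[c];p=(np.asarray(P)-k["position"])@R.from_quat(k["orientation"]).as_matrix()
    q=p@np.asarray(k["K"]).T;return q[:,:2]/q[:,2:]
def back(c,uv,z):
    k=CAL[c];d=R.from_quat(k["orientation"]).as_matrix()@np.linalg.inv(k["K"])@[*uv,1]
    p=np.array(k["position"]);return p+d*(z-p[2])/d[2]
S=8
def seg(im,rect,mask,col=None,tol=None):
    l,t,w,h=[int(round(v)) for v in rect];x0,y0,x1,y1=l-12,t-12,l+w+12,t+h+12
    cr=im[y0:y1,x0:x1];m=mask[y0:y1,x0:x1].astype(np.uint8)
    gm=np.where(cv2.dilate(m,np.ones((5,5))),cv2.GC_PR_FGD,cv2.GC_BGD).astype(np.uint8)
    gm[cv2.erode(m,np.ones((5,5)))>0]=cv2.GC_FGD
    f=lambda a,i:cv2.resize(a,None,fx=S,fy=S,interpolation=i)
    big=f(cr,cv2.INTER_CUBIC);gm=f(gm,cv2.INTER_NEAREST)
    cv2.grabCut(big,gm,None,np.zeros((1,65)),np.zeros((1,65)),3,cv2.GC_INIT_WITH_MASK)
    return ((gm&1)>0).astype(np.uint8),(x0,y0),big
def corners(x0,x1,y,z0,z1):
    return np.array([[a,b,c] for a in(x0,x1) for b in(-y,y) for c in(z0,z1)])
def hullmask(c,P,off,shape):
    q=(proj(c,P)-off+.5)*S-.5
    m=np.zeros(shape,np.uint8);cv2.fillConvexPoly(m,cv2.convexHull(np.round(q*16).astype(np.int32)),1,shift=4);return m
def pose3(v,P,pitch=0,z=0):
    return R.from_euler("ZY",[v[2],-pitch]).apply(P)+[v[0],v[1],z]
def fit(segs,P,v0,pitch=0,z=0):
    def cost(v):
        v=[v[0],v[1],v[2]*10];s=0
        for c,(m,off,_) in segs.items():
            h=hullmask(c,pose3(v,P,pitch,z),off,m.shape);s+=(h!=m).sum()/m.sum()
        return s
    best=min((minimize(cost,[v0[0],v0[1],a/10],method="Nelder-Mead",options=dict(initial_simplex=np.array([v0[0],v0[1],a/10])+np.array([[0,0,0],[.02,0,0],[0,.02,0],[0,0,.03]]),xatol=1e-5,fatol=1e-5,maxiter=300)) for a in v0[2]),key=lambda r:r.fun)
    return np.array([best.x[0],best.x[1],best.x[2]*10]),best.fun
COV=corners(-.055,.055,.026,0,.018)
def near(c,n,uv):
    r=[d for d in bot.outline_of(n,c)];r=[d for d in r if np.hypot(d["rect"][0]+d["rect"][2]/2-uv[0],d["rect"][1]+d["rect"][3]/2-uv[1])<12]
    return r[0] if r else None
def togo(p,q=None):
    o=bot.get_obs();T=R.from_quat(o["tool_rot"])
    d=T.inv().apply(np.array(p)-o["eef_pos"])*1e3
    a=np.zeros(3) if q is None else (T.inv()*q).as_rotvec(degrees=True)
    return d.round(1),a.round(1)
E
python3 - <<'E'
from h import *
print(bot.tip_reach)
ims={c:bot.camera(c) for c in CAL}
seed={"cover_grey":((305,157),(158,217),.003),"cover_white":((290,213),(223,182),0),"cover_orange":((255,179),(214,230),0)}
A=np.linspace(0,np.pi,7)[:-1]
for n,(a,b,z) in seed.items():
    S_={}
    for c,uv in(("scene",a),("top",b)):
        d=near(c,n,uv)
        if d is None:
            m=np.zeros((384,512),bool);w=18 ;cv2_=0
            yy,xx=np.mgrid[:384,:512];m=(abs(xx-uv[0])<9)&(abs(yy-uv[1])<16);d=dict(rect=[uv[0]-12,uv[1]-18,24,36],pixels=m)
        S_[c]=seg(ims[c],d["rect"],d["pixels"])
    p=back("top",b,.018)
    for cs in(("scene","top"),("top",),("scene",)):
        v,f=fit({c:S_[c] for c in cs},COV,[p[0],p[1],A],0,z);print(n,cs,v[:2].round(4),np.degrees(v[2]).round(1)%180,round(f,3))
LP=corners(-.055,.1,.017,-.013,.013)
d=near("top","lamp",(311,188));s=seg(ims["top"],d["rect"],d["pixels"])
p=back("top",(312,190),.112)
u=back("top",(317,172),.18)-back("top",(305,207),.07);a=np.arctan2(u[1],u[0]);print("lamp dir",np.degrees(a))
v,f=fit({"top":s},LP,[p[0],p[1],[a-.1,a+.1]],np.radians(50),.112);print("lamp",v[:2].round(4),np.degrees(v[2]).round(1),f)
for c,uv in(("top",(202,0)),): pass
for n,q in(("carton",(219,125)),("plug",(133,140)),("turq",(278,265)),("yel",(357,201)),("mat",(163,217)),("scr",(310,130))):print(n,back("top",q,.01).round(3))
# overlay check of lamp in scene
im=cv2.resize(ims["scene"][180:290,110:260],None,fx=5,fy=5,interpolation=cv2.INTER_CUBIC)
for P in pose3(v,corners(-.1,.1,.017,-.013,.013),np.radians(50),.112):
    q=(proj("scene",[P])[0]-[110,180]+.5)*5;cv2.circle(im,tuple(int(x) for x in q),4,(0,0,255),1)
cv2.imwrite("pics/c.png",im)
E
```

```text
0.008
cover_grey ('scene', 'top') [0.4931 0.2179] 22.599999999999994 0.128
cover_grey ('top',) [0.4924 0.2186] 22.4 0.056
cover_grey ('scene',) [0.4939 0.217 ] 23.2 0.053
cover_white ('scene', 'top') [0.6122 0.0016] 166.9 0.235
cover_white ('top',) [0.6108 0.0032] 164.2 0.199
cover_white ('scene',) [0.6122 0.0017] 166.9 0.033
cover_orange ('scene', 'top') [0.4464 0.0323] 10.599999999999994 0.204
cover_orange ('top',) [0.4433 0.0351] 10.9 0.16
cover_orange ('scene',) [0.4464 0.0319] 10.800000000000011 0.041
lamp dir -11.776313890027584
lamp [ 0.5538 -0.2744] -13.5 0.07359675904180367
carton [0.807 0.013 0.01 ]
plug [0.756 0.307 0.01 ]
turq [ 0.326 -0.182  0.01 ]
yel [ 0.539 -0.458  0.01 ]
mat [0.492 0.204 0.01 ]
scr [ 0.787 -0.302  0.01 ]
```

View pics/c.png

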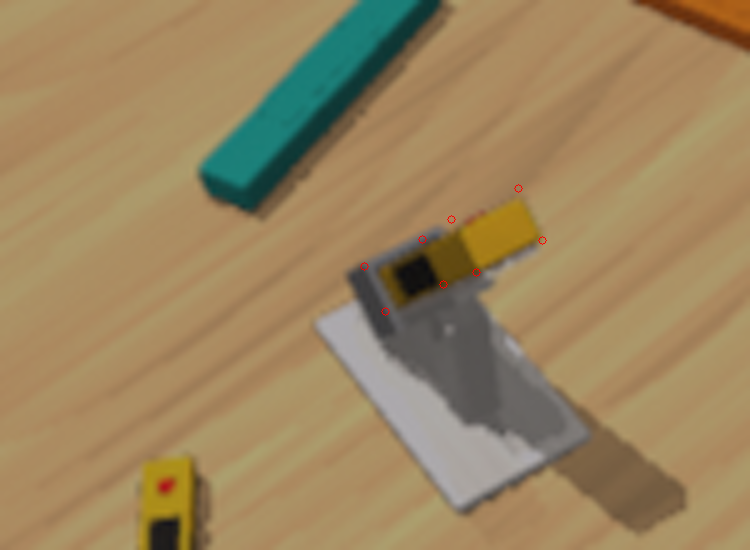

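Scene fits are clean and agree with the top view within about 2 mm. In this overlay the lamp model sits about 2 px high, so I will refine it before grasping the lamp. I move above the white cover now.

>>> move_arm(deltas=[[1, 0, 0, 0, 0, 0, -4.4], [1, -28, -18, 0, 0, 0, 0], [1, -28, -18, 0, 0, 0, 0], [1, -28, -18, 0, 0, 0, 0], [1, -28, -18, 0, 0, 0, 0], [1, -28, -18, 0, 0, 0, 0], [1, -28, -18, 0, 0, 0, 0], [1, -28, -18, 0, 0, 0, 0], [1, -28, -18, 0, 0, 0, 0], [1, -28, -18, 0, 0, 0, 0]])

```text
clock: 2.28
eef_pos: [0.3598, 0.2609, 0.2051]
tool_rot: [0.114, 0.994, 0.0, 0.0]
ft_force: [1.0, -0.7, 0.1]
grip_width: 0.0853
grasp_force: 0.0
```

>>> move_arm(deltas=[[1, -28, -18, 0, 0, 0, 0], [1, -28, -18, 0, 0, 0, 0], [1, -28, -18, 0, 0, 0, 0], [1, -28, -18, 0, 0, 0, 0], [1, -28, -18, 0, 0, 0, 0], [1, -28, -18, 0, 0, 0, 0], [1, -28, -18, 0, 0, 0, 0], [1, -28, -18, 0, 0, 0, 0], [1, -28, -18, 0, 0, 0, 0], [1, 0, 0, 0, 0, 0, 0]])

```text
clock: 3.12
eef_pos: [0.5713, 0.0431, 0.204]
tool_rot: [0.117, 0.993, -0.001, 0.001]
ft_force: [-0.6, 1.7, -0.5]
grip_width: 0.0855
grasp_force: 0.0
```

```bash
cat >> h.py <<'E'
def down(deg): return R.from_euler("z",deg,degrees=True)*R.from_euler("x",180,degrees=True)
E
python3 - <<'E'
from h import *
o=bot.get_obs();print(o["joint_pos"].round(2),o["clock"],togo([.6122,.0017,.01],down(166.9)))
E
```

```text
[ 0.08  0.39  0.21  1.39 -0.    0.31] 3.1167 (array([-49. , -30.5, 194.1]), array([-0.1,  0.1, -0.3]))
```

>>> move_arm(deltas=[[1, -24.5, -15.2, 10, 0, 0, 0], [1, -24.5, -15.3, 30, 0, 0, 0], [1, 0, 0, 36, 0, 0, 0], [1, 0, 0, 36, 0, 0, 0], [1, 0, 0, 36, 0, 0, 0], [1, 0, 0, 30, 0, 0, 0], [1, 0, 0, 16, 0, 0, 0], [1, 0, 0, 0, 0, 0, 0], [0, 0, 0, 0, 0, 0, 0], [0, 0, 0, 0, 0, 0, 0]])

```text
clock: 3.95
eef_pos: [0.6099, 0.0068, 0.0125]
tool_rot: [0.114, 0.994, 0.0, 0.001]
ft_force: [0.2, 0.5, -0.3]
grip_width: 0.0639
grasp_force: 0.0
```

>>> move_arm(deltas=[[0, 0, 0, 0, 0, 0, 0], [0, 0, 0, 0, 0, 0, 0], [0, 0, 0, 0, 0, 0, 0], [0, 0, 0, 0, 0, 0, 0]])

```text
clock: 4.28
eef_pos: [0.6093, 0.0066, 0.012]
tool_rot: [0.114, 0.994, 0.0, 0.001]
ft_force: [1.0, -0.2, -0.8]
grip_width: 0.0123
grasp_force: 0.0
```

Run:
```python
from h import *
o=bot.get_obs();print(o["eef_pos"],o["grip_width"],togo([.6122,.0017,.01],down(166.9)))
im=bot.camera("scene");cv2.imwrite("pics/d.png",cv2.resize(im[120:250,200:400],None,fx=4,fy=4,interpolation=cv2.INTER_CUBIC))
```

```text
[0.60930816 0.00664615 0.01204687] 0.01232721376322924 (array([-3.9, -4.2,  2.1]), array([0. , 0.1, 0. ]))
```

View pics/d.png

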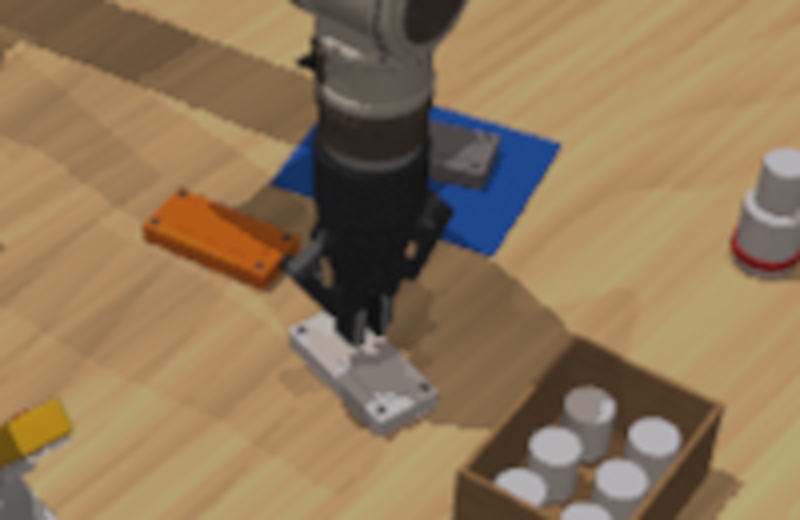

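Picture: the fingers have closed to 12 mm above or through the white cover's middle (crop (365,340)); the cover hasn't moved. I'll check the fingertip height by projection.

Run:
```python
from h import *
o=bot.get_obs();e=o["eef_pos"]
for z in(0,.004,.012,.018,.025,.035,.05):print(z,((proj("scene",[[e[0],e[1],z]])[0]-[200,120]+.5)*4).round())
for c in COV:print(((proj("scene",pose3([.6122,.0017,np.radians(166.9)],c[None]))[0]-[200,120]+.5)*4).round())
print(o["joint_pos"].round(3),o["ft_force"])
```

```text
0 [363. 371.]
0.004 [363. 367.]
0.012 [363. 359.]
0.018 [364. 353.]
0.025 [364. 346.]
0.035 [365. 336.]
0.05 [365. 321.]
[439. 409.]
[440. 391.]
[379. 440.]
[380. 422.]
[346. 317.]
[347. 299.]
[287. 345.]
[287. 328.]
[ 0.011  0.594  0.018  0.993 -0.     0.239] [ 0.10599052 -0.32880164 -0.18328098]
```

>>> move_arm(deltas=[[0, 0, 0, 1.5, 0, 0, 0], [0, 0, 0, 0, 0, 0, 0]])

```text
clock: 4.5
eef_pos: [0.6085, 0.0066, 0.0093]
tool_rot: [0.114, 0.994, -0.0, -0.0]
ft_force: [-1.1, -0.6, 0.4]
grip_width: 0.0002
grasp_force: 0.0
```

>>> move_arm(deltas=[[0, 0, 0, 1.5, 0, 0, 0], [0, 0, 0, 0, 0, 0, 0]])

```text
clock: 4.67
eef_pos: [0.6083, 0.0066, 0.0075]
tool_rot: [0.114, 0.994, -0.0, -0.0]
ft_force: [-0.5, -0.2, -0.1]
grip_width: -0.0003
grasp_force: 0.0
```

Run:
```python
from h import *
o=bot.get_obs();e=o["eef_pos"];print(e,o["clock"])
im=bot.camera("scene");im=cv2.resize(im[170:240,255:325],None,fx=8,fy=8,interpolation=cv2.INTER_CUBIC)
for z in(0,.018,.04):
    q=(proj("scene",[[e[0],e[1],z]])[0]-[255,170]+.5)*8;cv2.circle(im,tuple(int(v) for v in q),4,(0,0,255),1)
cv2.imwrite("pics/e.png",im)
```

```text
[0.6083185  0.00661159 0.00748139] 4.6667
```

View pics/e.png

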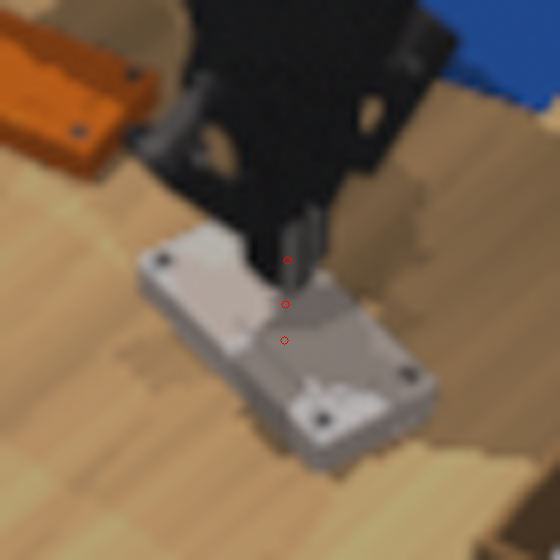

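The fingertips show at crop (285,292), about 24 mm up and clear of the cover, though the reading says they should be lower. I keep probing gently to find the true tip height.

>>> move_arm(deltas=[[0, 0, 0, 2, 0, 0, 0], [0, 0, 0, 0, 0, 0, 0]])

```text
clock: 4.88
eef_pos: [0.6083, 0.0066, 0.0055]
tool_rot: [0.114, 0.994, -0.0, -0.0]
ft_force: [0.0, 0.4, -0.8]
grip_width: -0.0003
grasp_force: 0.0
```

>>> move_arm(deltas=[[0, 0, 0, 2, 0, 0, 0], [0, 0, 0, 0, 0, 0, 0]])

```text
clock: 5.05
eef_pos: [0.6084, 0.0066, 0.0035]
tool_rot: [0.114, 0.994, -0.0, -0.0]
ft_force: [0.1, -0.5, 0.0]
grip_width: -0.0002
grasp_force: 0.0
```

>>> move_arm(deltas=[[0, 0, 0, 2, 0, 0, 0], [0, 0, 0, 0, 0, 0, 0]])

```text
clock: 5.22
eef_pos: [0.6083, 0.0067, 0.0015]
tool_rot: [0.114, 0.994, -0.0, -0.0]
ft_force: [0.4, -0.0, -0.6]
grip_width: -0.0
grasp_force: 0.0
```

>>> move_arm(deltas=[[0, 0, 0, 1.5, 0, 0, 0], [0, 0, 0, 0, 0, 0, 0]])

```text
clock: 5.38
eef_pos: [0.6084, 0.0066, 0.0001]
tool_rot: [0.114, 0.994, -0.0, -0.0]
ft_force: [0.2, -0.4, -0.2]
grip_width: 0.0
grasp_force: 0.0
```

>>> move_arm(deltas=[[0, 0, 0, 1.5, 0, 0, 0], [0, 0, 0, 0, 0, 0, 0]])

```text
clock: 5.55
eef_pos: [0.6085, 0.0066, -0.0013]
tool_rot: [0.114, 0.994, -0.0, -0.0]
ft_force: [0.9, -0.2, 0.3]
grip_width: -0.0002
grasp_force: 0.0
```

Run:
```python
from h import *
o=bot.get_obs();e=o["eef_pos"];print(e,o["clock"],o["ft_force"],o["ft_torque"],o["tau"].round(1))
im=bot.camera("scene");im=cv2.resize(im[170:240,255:325],None,fx=8,fy=8,interpolation=cv2.INTER_CUBIC)
im2=bot.camera("top");im2=cv2.resize(im2[145:215,190:260],None,fx=8,fy=8,interpolation=cv2.INTER_CUBIC)
im=np.hstack([im,im2]);im=cv2.resize(im,(800,400))
cv2.imwrite("pics/f.png",im)
```

```text
[ 0.6084787   0.006628   -0.00133609] 5.55 [ 0.86592129 -0.1664146   0.28465318] [-0.01951145 -0.01740383  0.01612022] [  0.  -50.5  21.8  -0.1   0.    0. ]
```

View pics/f.png

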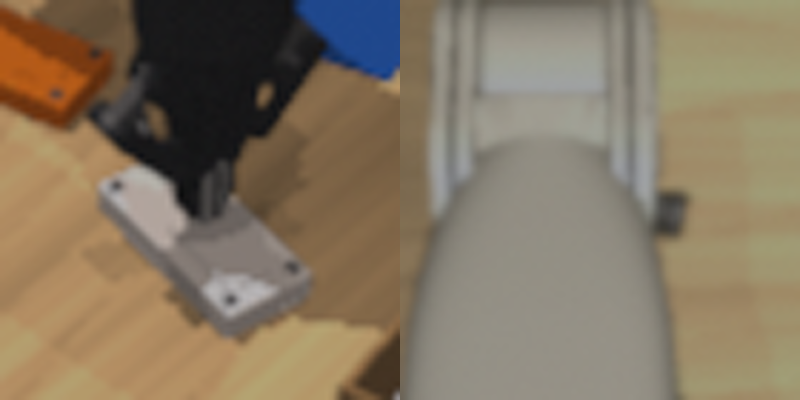

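Picture: the tips are just at the white cover's top in the scene crop ((210,218)), and the top view is blocked by the arm. Continuing the probe to contact.

>>> move_arm(deltas=[[0, 0, 0, 1.5, 0, 0, 0], [0, 0, 0, 0, 0, 0, 0]])

```text
clock: 5.82
eef_pos: [0.6085, 0.0066, -0.0028]
tool_rot: [0.114, 0.994, -0.0, -0.0]
ft_force: [-0.2, -0.3, 0.2]
grip_width: -0.0001
grasp_force: 0.0
```

>>> move_arm(deltas=[[0, 0, 0, 1.5, 0, 0, 0], [0, 0, 0, 0, 0, 0, 0]])

```text
clock: 5.98
eef_pos: [0.6084, 0.0066, -0.0044]
tool_rot: [0.114, 0.994, -0.0, -0.0]
ft_force: [-0.2, -0.9, -0.4]
grip_width: 0.0004
grasp_force: 0.0
```

>>> move_arm(deltas=[[0, 0, 0, 1.5, 0, 0, 0], [0, 0, 0, 0, 0, 0, 0]])

```text
clock: 6.15
eef_pos: [0.6084, 0.0066, -0.0059]
tool_rot: [0.114, 0.994, -0.0, -0.0]
ft_force: [-0.6, -0.1, 0.3]
grip_width: -0.0002
grasp_force: 0.0
```

>>> move_arm(deltas=[[0, 0, 0, 1.5, 0, 0, 0], [0, 0, 0, 0, 0, 0, 0]])

```text
clock: 6.32
eef_pos: [0.6084, 0.0066, -0.0074]
tool_rot: [0.114, 0.994, -0.0, -0.0]
ft_force: [0.3, 0.5, 0.4]
grip_width: -0.0005
grasp_force: 0.0
```

>>> move_arm(deltas=[[0, 0, 0, 1.5, 0, 0, 0], [0, 0, 0, 0, 0, 0, 0]])

```text
clock: 6.48
eef_pos: [0.6088, 0.0066, -0.0083]
tool_rot: [0.114, 0.994, 0.0, 0.0]
ft_force: [-0.5, 0.3, 2.0]
grip_width: -0.0001
grasp_force: 1.0
```

Run:
```python
from h import *
o=bot.get_obs();e=o["eef_pos"];print(e,o["ft_force"])
im=bot.camera("scene");im=cv2.resize(im[160:230,260:320],None,fx=9,fy=9,interpolation=cv2.INTER_CUBIC)
for z in(0,.018):
    q=(proj("scene",[[e[0],e[1],z]])[0]-[260,160]+.5)*9;cv2.circle(im,tuple(int(v) for v in q),4,(0,0,255),1)
cv2.imwrite("pics/g.png",im[:590])
```

```text
[ 0.60876304  0.00664117 -0.0082595 ] [-0.47957518  0.28977266  2.03214222]
```

View pics/g.png

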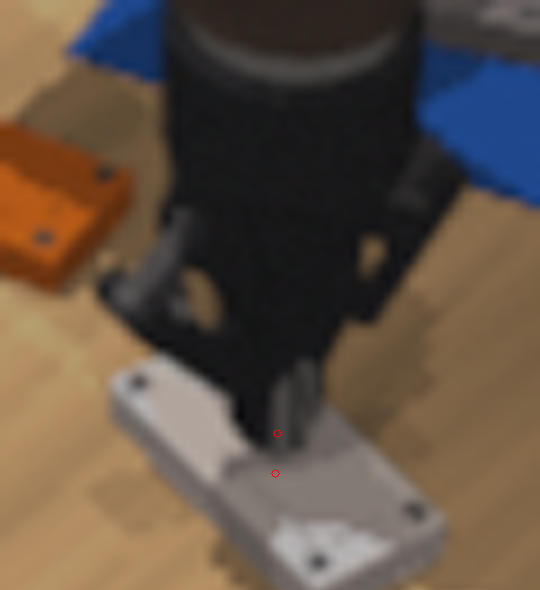

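Contact: the shut tips touch the cover's 18 mm top at an eef z reading of -8, so here the tips stand 26 mm above the reported TCP z. I use that offset, back off, open, correct xy and grasp.

>>> move_arm(deltas=[[0, 0, 0, -5, 0, 0, 0], [1, 0, 0, -5, 0, 0, 0], [1, -2, -2, 0, 0, 0, 0], [1, -2.4, -2, 0, 0, 0, 0], [1, 0, 0, 0, 0, 0, 0], [1, 0, 0, 0, 0, 0, 0], [1, 0, 0, 0, 0, 0, 0], [1, 0, 0, 0, 0, 0, 0]])

```text
clock: 7.2
eef_pos: [0.6117, 0.0017, 0.0011]
tool_rot: [0.114, 0.994, -0.0, -0.0]
ft_force: [0.2, -0.9, 0.2]
grip_width: 0.0833
grasp_force: 0.0
```

>>> move_arm(deltas=[[1, 0, 0, 7, 0, 0, 0], [1, 0, 0, 7, 0, 0, 0], [1, 0, 0, 7, 0, 0, 0], [1, 0, 0, 6, 0, 0, 0], [1, 0, 0, 0, 0, 0, 0]])

```text
clock: 7.62
eef_pos: [0.6102, 0.0017, -0.0279]
tool_rot: [0.114, 0.994, -0.0, -0.002]
ft_force: [-0.1, 0.9, 0.4]
grip_width: 0.0855
grasp_force: 0.0
```

>>> move_arm(deltas=[[0, 0, 0, 0, 0, 0, 0], [0, 0, 0, 0, 0, 0, 0], [0, 0, 0, 0, 0, 0, 0], [0, 0, 0, 0, 0, 0, 0], [0, 0, 0, 0, 0, 0, 0]])

```text
clock: 8.03
eef_pos: [0.6128, 0.0017, -0.0248]
tool_rot: [0.114, 0.994, 0.0, 0.001]
ft_force: [-0.1, 0.1, 2.0]
grip_width: 0.0508
grasp_force: 65.2
```

Run:
```python
from h import *
o=bot.get_obs();print(o["eef_pos"],o["joint_pos"],o["grip_width"],o["grasp_force"],o["ft_force"])
```

```text
[ 0.61277657  0.00174585 -0.02475664] [ 2.84472393e-03  6.40836315e-01 -6.26984518e-03  9.21934624e-01
  8.08668332e-06  2.30846941e-01] 0.05078249419085302 65.21710753440857 [-0.13168559  0.08008913  1.98621083]
```

White is gripped (50.8 mm, 65 N). Lifting it, turning and carrying it over the grey cover.

>>> move_arm(deltas=[[0, 0, 0, -15, 0, 0, 0], [0, 0, 0, -20, 0, 0, 0], [0, 0, 0, -20, 0, 0, -6], [0, 0, 0, -20, 0, 0, -6], [0, 0, 0, -10, 0, 0, -6], [0, 0, 0, 0, 0, 0, -6], [0, 0, 0, 0, 0, 0, -6], [0, 0, 0, 0, 0, 0, -6], [0, 3, 20, 0, 0, 0, 0], [0, 3, 30, 0, 0, 0, 0]])

```text
clock: 8.87
eef_pos: [0.5877, 0.0437, 0.0592]
tool_rot: [-0.197, 0.98, -0.0, 0.0]
ft_force: [0.5, 0.5, -1.6]
grip_width: 0.0502
grasp_force: 64.8
```

>>> move_arm(deltas=[[0, 3, 30, 0, 0, 0, 0], [0, 3, 30, 0, 0, 0, 0], [0, 3, 30, 0, 0, 0, 0], [0, 3, 30, 0, 0, 0, 0], [0, 3, 30, 0, 0, 0, 0], [0, 3, 25, 0, 0, 0, 0], [0, 2, 20, 0, 0, 0, 0], [0, 0, 0, 0, 0, 0, 0], [0, 0, 0, 0, 0, 0, 0]])

```text
clock: 9.62
eef_pos: [0.492, 0.2179, 0.0594]
tool_rot: [-0.2, 0.98, -0.0, -0.0]
ft_force: [0.4, -0.0, -0.7]
grip_width: 0.0504
grasp_force: 64.8
```

Run:
```python
from h import *
o=bot.get_obs();print(o["eef_pos"],o["clock"],o["grip_width"],o["ft_force"],togo([.4939,.2170,-.0038],down(202.9)))
```

```text
[0.49199074 0.21794558 0.05940946] 9.6167 0.050444018882766964 [ 0.37524903 -0.00371411 -0.66138814] (array([-1.4, -1.6, 63.2]), array([-0. , -0. ,  0.2]))
```

>>> move_arm(deltas=[[0, -1.4, -1.6, 20, 0, 0, 0], [0, 0, 0, 20, 0, 0, 0], [0, 0, 0, 13, 0, 0, 0], [0, 0, 0, 0, 0, 0, 0]])

```text
clock: 9.95
eef_pos: [0.4926, 0.214, 0.0035]
tool_rot: [-0.198, 0.98, -0.001, -0.003]
ft_force: [0.0, -1.2, -0.8]
grip_width: 0.0503
grasp_force: 64.8
```

>>> move_arm(deltas=[[0, 0, 0, 3, 0, 0, 0], [0, 0, 0, 2, 0, 0, 0], [0, 0, 0, 0, 0, 0, 0]])

```text
clock: 10.2
eef_pos: [0.4953, 0.2161, 0.002]
tool_rot: [-0.198, 0.98, 0.0, 0.001]
ft_force: [-0.5, -0.6, -1.0]
grip_width: 0.0505
grasp_force: 64.8
```

Run:
```python
from h import *
o=bot.get_obs();print(o["eef_pos"],o["clock"],o["grip_width"],o["ft_force"],togo([.4939,.2170,-.0038],down(202.9)))
```

```text
[0.49533085 0.2160872  0.00195666] 10.2 0.05051708571333153 [-0.45503096 -0.63296548 -1.00936302] (array([1. , 1.4, 5.8]), array([-0. ,  0.1, -0. ]))
```

>>> move_arm(deltas=[[0, 1, 1.4, 0, 0, 0, 0], [0, 0, 0, 2, 0, 0, 0], [0, 0, 0, 1.5, 0, 0, 0], [0, 0, 0, 0, 0, 0, 0]])

```text
clock: 10.53
eef_pos: [0.4929, 0.2173, -0.0021]
tool_rot: [-0.199, 0.98, 0.0, 0.0]
ft_force: [-0.5, -0.1, -0.8]
grip_width: 0.05
grasp_force: 64.8
```

>>> move_arm(deltas=[[0, 0, 0, 1.5, 0, 0, 0], [0, 0, 0, 0, 0, 0, 0]])

```text
clock: 10.7
eef_pos: [0.4929, 0.2172, -0.0037]
tool_rot: [-0.199, 0.98, -0.0, -0.0]
ft_force: [-0.0, 0.7, -1.0]
grip_width: 0.0507
grasp_force: 64.8
```

>>> move_arm(deltas=[[0, 0, 0, 1.0, 0, 0, 0], [0, 0, 0, 0, 0, 0, 0]])

```text
clock: 10.87
eef_pos: [0.493, 0.2173, -0.0038]
tool_rot: [-0.199, 0.98, 0.0, 0.0]
ft_force: [-2.6, -0.5, 4.9]
grip_width: 0.0505
grasp_force: 65.5
```

Contact came at the predicted height. Releasing, then a gentle squeeze a bit lower to square both covers across the width.

>>> move_arm(deltas=[[1, 0, 0, -0.7, 0, 0, 0], [1, 0, 0, 0, 0, 0, 0], [1, 0, 0, 0, 0, 0, 0], [1, 0, 0, 0, 0, 0, 0], [1, 0, 0, 4, 0, 0, 0], [1, 0, 0, 6, 0, 0, 0], [1, 0, 0, 5, 0, 0, 0], [1, 0, 0, 0, 0, 0, 0], [1, 0, 0, 0, 0, 0, 0]])

```text
clock: 11.62
eef_pos: [0.4923, 0.2169, -0.0197]
tool_rot: [-0.199, 0.98, -0.0, -0.001]
ft_force: [0.8, 0.9, -0.3]
grip_width: 0.0858
grasp_force: 0.0
```

>>> move_arm(deltas=[[0, 0, 0, 0, 0, 0, 0], [0, 0, 0, 0, 0, 0, 0], [0, 0, 0, 0, 0, 0, 0], [0, 0, 0, 0, 0, 0, 0], [0, 0, 0, 0, 0, 0, 0]])

```text
clock: 12.03
eef_pos: [0.4936, 0.2177, -0.0182]
tool_rot: [-0.199, 0.98, 0.0, 0.001]
ft_force: [0.7, 0.7, 3.7]
grip_width: 0.0515
grasp_force: 64.0
```

>>> move_arm(deltas=[[1, 0, 0, 0, 0, 0, 0], [1, 0, 0, 0, 0, 0, 0], [1, 0, 0, 0, 0, 0, 0], [1, 0, 0, -20, 0, 0, 0], [1, 0, 0, -30, 0, 0, 0], [1, 0, 0, -30, 0, 0, 0], [1, 0, 0, -10, 0, 0, 0], [1, 0, -20, 0, 0, 0, 2], [1, 0, -30, 0, 0, 0, 5], [1, 0, -30, 0, 0, 0, 5]])

```text
clock: 12.87
eef_pos: [0.5203, 0.1418, 0.0711]
tool_rot: [-0.094, 0.996, -0.0, 0.0]
ft_force: [-0.4, 0.6, -0.4]
grip_width: 0.0855
grasp_force: 0.0
```

>>> move_arm(deltas=[[1, 0, -30, 0, 0, 0, 0], [1, 0, -30, 0, 0, 0, 0], [1, 0, -30, 0, 0, 0, 0], [1, 0, -20, 0, 0, 0, 0], [1, 0, 0, 0, 0, 0, 0]])

```text
clock: 13.28
eef_pos: [0.5408, 0.03, 0.0704]
tool_rot: [-0.093, 0.996, -0.001, -0.0]
ft_force: [0.2, -1.0, -0.2]
grip_width: 0.0853
grasp_force: 0.0
```

```bash
cat >> h.py <<'E'
def fitcov(n,uvs,z,A,only=None):
    out=[]
    for c,uv in uvs.items():
        bot.camera(c);im=bot.camera(c);d=near(c,n,uv)
        if d is None: print("no",n,c);continue
        p=back(c,(d["rect"][0]+d["rect"][2]/2,d["rect"][1]+d["rect"][3]/2),z+.01)
        v,f=fit({c:seg(im,d["rect"],d["pixels"])},COV,[p[0],p[1],A],0,z)
        print(n,c,v[:2].round(4),(np.degrees(v[2])%180).round(1),round(f,3))
E
python3 - <<'E'
from h import *
o=bot.get_obs();print(o["eef_pos"],o["clock"],togo([.4464,.0319,-.0255],down(190.8)))
s=proj("scene",[[.493,.217,.03]])[0];t=proj("top",[[.493,.217,.03]])[0]
fitcov("cover_white",{"scene":s,"top":t},.021,[.3,.5])
im=bot.camera("scene");a=cv2.resize(im[130:180,270:345],None,fx=8,fy=8,interpolation=cv2.INTER_CUBIC)
for col,z in(((0,0,255),.003),((0,200,0),.021)):
    for P in pose3([.4939,.217,np.radians(22.9)],COV,0,z):
        q=(proj("scene",[P])[0]-[270,130]+.5)*8;cv2.circle(a,tuple(int(x) for x in q),3,col,1)
cv2.imwrite("pics/i.png",a)
E
```

```text
[0.54084908 0.02999817 0.07044562] 13.2833 (array([92.4, 19.4, 96. ]), array([-0.1, -0. , -0.2]))
cover_white scene [0.4954 0.2137] 23.5 0.159
cover_white top [0.4916 0.2164] 23.4 0.041
```

View pics/i.png

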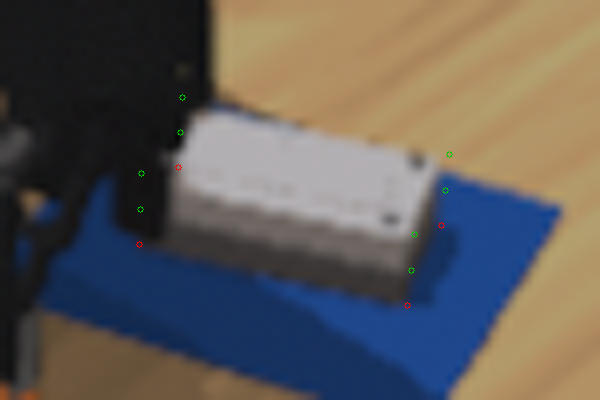

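White sits on grey with its edges in line; the overlay corners match at (412,235) and (405,300). Next is orange.

>>> move_arm(deltas=[[1, 20, 4, 0, 0, 0, 0], [1, 26, 6, 0, 0, 0, 0], [1, 26, 6, 0, 0, 0, 0], [1, 20, 3.4, 0, 0, 0, 0], [1, 0, 0, 15, 0, 0, 0], [1, 0, 0, 15, 0, 0, 0], [1, 0, 0, 0, 0, 0, 0], [1, 0, 0, 0, 0, 0, 0]])

```text
clock: 14.3
eef_pos: [0.4458, 0.0361, 0.0408]
tool_rot: [-0.096, 0.995, 0.0, -0.001]
ft_force: [0.8, 0.1, 1.1]
grip_width: 0.0854
grasp_force: 0.0
```

Run:
```python
from h import *
o=bot.get_obs();print(o["eef_pos"],o["clock"],togo([.4464,.0319,-.0255],down(190.8)))
```

```text
[0.44583288 0.03610439 0.04084782] 14.3 (array([ 0.1, -4.3, 66.3]), array([ 0. , -0.1,  0.2]))
```

>>> move_arm(deltas=[[1, 0, -4.3, 15, 0, 0, 0], [1, 0, 0, 20, 0, 0, 0], [1, 0, 0, 18, 0, 0, 0], [1, 0, 0, 8, 0, 0, 0], [1, 0, 0, 5.5, 0, 0, 0], [1, 0, 0, 0, 0, 0, 0], [1, 0, 0, 0, 0, 0, 0]])

```text
clock: 14.88
eef_pos: [0.4481, 0.0314, -0.0248]
tool_rot: [-0.095, 0.995, 0.0, 0.0]
ft_force: [0.5, 0.0, 0.3]
grip_width: 0.0855
grasp_force: 0.0
```

>>> move_arm(deltas=[[0, 0, 0, 0, 0, 0, 0], [0, 0, 0, 0, 0, 0, 0], [0, 0, 0, 0, 0, 0, 0], [0, 0, 0, 0, 0, 0, 0], [0, 0, 0, 0, 0, 0, 0], [0, 0, 0, 0, 0, 0, 0]])

```text
clock: 15.38
eef_pos: [0.4484, 0.0316, -0.0242]
tool_rot: [-0.095, 0.995, 0.0, 0.001]
ft_force: [-1.3, 0.4, 5.8]
grip_width: 0.0507
grasp_force: 62.9
```

Run:
```python
from h import *
o=bot.get_obs();print(o["eef_pos"],o["clock"],o["grip_width"],o["grasp_force"],togo([.4930,.2172,.06],down(202.9)), togo([.4464,.0319,-.0255],down(190.8)))
```

```text
[ 0.44838735  0.03158902 -0.02420364] 15.3833 0.050660079990612644 62.9349410533905 (array([-79.2, 173.8, -84. ]), array([  0. ,   0.1, -12. ])) (array([1.9, 0.7, 1.3]), array([0. , 0.1, 0.1]))
```

>>> move_arm(deltas=[[0, 0, 0, -15, 0, 0, 0], [0, 0, 0, -25, 0, 0, 0], [0, 0, 0, -25, 0, 0, -6], [0, 0, 0, -20, 0, 0, -6], [0, -11, 15, 0, 0, 0, 0], [0, -18, 24, 0, 0, 0, 0], [0, -18, 24, 0, 0, 0, 0], [0, -18, 24, 0, 0, 0, 0], [0, -18, 24, 0, 0, 0, 0], [0, -18, 24, 0, 0, 0, 0]])

```text
clock: 16.22
eef_pos: [0.4879, 0.1963, 0.0599]
tool_rot: [-0.199, 0.98, -0.0, 0.0]
ft_force: [0.1, -0.7, -1.2]
grip_width: 0.0501
grasp_force: 62.7
```

>>> move_arm(deltas=[[0, -14, 18, 0, 0, 0, 0], [0, 0, 0, 0, 0, 0, 0], [0, 0, 0, 15, 0, 0, 0], [0, 0, 0, 10, 0, 0, 0], [0, 0, 0, 0, 0, 0, 0], [0, 0, 0, 0, 0, 0, 0]])

```text
clock: 16.72
eef_pos: [0.4925, 0.216, 0.0338]
tool_rot: [-0.198, 0.98, -0.0, -0.001]
ft_force: [0.8, -0.1, -0.5]
grip_width: 0.0509
grasp_force: 62.7
```

Run:
```python
from h import *
o=bot.get_obs();print(o["eef_pos"],o["clock"],o["grip_width"],o["ft_force"],togo([.4949,.2179,.0148],down(202.9)))
```

```text
[0.49251863 0.21596671 0.03377425] 16.7167 0.05092331996672186 [ 0.77721257 -0.11696936 -0.53526413] (array([-3. ,  0.9, 19. ]), array([-0. , -0.2, -0. ]))
```

>>> move_arm(deltas=[[0, -3, 0.9, 0, 0, 0, 0], [0, 0, 0, 7, 0, 0, 0], [0, 0, 0, 6, 0, 0, 0], [0, 0, 0, 0, 0, 0, 0], [0, 0, 0, 0, 0, 0, 0]])

```text
clock: 17.13
eef_pos: [0.4956, 0.2187, 0.021]
tool_rot: [-0.199, 0.98, -0.0, -0.001]
ft_force: [0.7, -0.5, -0.9]
grip_width: 0.0503
grasp_force: 62.7
```

Run:
```python
from h import *
o=bot.get_obs();print(o["eef_pos"],o["clock"],o["grip_width"],o["ft_force"],togo([.4949,.2179,.0148],down(202.9)))
```

```text
[0.49556488 0.21865632 0.02102281] 17.1333 0.0502666027185669 [ 0.73014115 -0.5388331  -0.93252876] (array([ 0.9, -0.4,  6.2]), array([-0. , -0.1,  0. ]))
```

>>> move_arm(deltas=[[0, 0.9, -0.4, 3, 0, 0, 0], [0, 0, 0, 2, 0, 0, 0], [0, 0, 0, 0, 0, 0, 0], [0, 0, 0, 1, 0, 0, 0], [0, 0, 0, 0, 0, 0, 0]])

```text
clock: 17.55
eef_pos: [0.4954, 0.2183, 0.0155]
tool_rot: [-0.199, 0.98, -0.0, -0.0]
ft_force: [-0.4, 0.5, -1.1]
grip_width: 0.0507
grasp_force: 62.7
```

>>> move_arm(deltas=[[0, 0, 0, 1, 0, 0, 0], [0, 0, 0, 0, 0, 0, 0]])

```text
clock: 17.72
eef_pos: [0.4957, 0.2184, 0.0149]
tool_rot: [-0.199, 0.98, 0.0, 0.0]
ft_force: [0.2, -0.6, -0.0]
grip_width: 0.0503
grasp_force: 62.8
```

>>> move_arm(deltas=[[1, 0, 0, 0, 0, 0, 0], [1, 0, 0, 0, 0, 0, 0], [1, 0, 0, 0, 0, 0, 0], [1, 0, 0, 0, 0, 0, 0], [1, 0, 0, 4, 0, 0, 0], [1, 0, 0, 6, 0, 0, 0], [1, 0, 0, 6, 0, 0, 0], [1, 0, 0, 0, 0, 0, 0], [1, 0, 0, 0, 0, 0, 0]])

```text
clock: 18.47
eef_pos: [0.4946, 0.2179, -0.0023]
tool_rot: [-0.199, 0.98, -0.0, -0.001]
ft_force: [0.6, -1.1, 0.2]
grip_width: 0.0853
grasp_force: 0.0
```

>>> move_arm(deltas=[[0, 0, 0, 0, 0, 0, 0], [0, 0, 0, 0, 0, 0, 0], [0, 0, 0, 0, 0, 0, 0], [0, 0, 0, 0, 0, 0, 0], [0, 0, 0, 0, 0, 0, 0]])

```text
clock: 18.88
eef_pos: [0.4959, 0.2185, -0.0009]
tool_rot: [-0.199, 0.98, 0.0, 0.001]
ft_force: [0.5, -0.1, 1.6]
grip_width: 0.051
grasp_force: 64.0
```

>>> move_arm(deltas=[[1, 0, 0, 0, 0, 0, 0], [1, 0, 0, 0, 0, 0, 0], [1, 0, 0, 0, 0, 0, 0], [1, 0, 0, -20, 0, 0, 0], [1, 0, 0, -30, 0, 0, 0], [1, 0, 0, -40, 0, 0, 0], [1, 0, -10, -40, 0, 0, 0], [1, 0, -30, -40, 0, 0, 0], [1, 0, -30, -30, 0, 0, 0], [1, 0, -30, 0, 0, 0, 0]])

```text
clock: 19.72
eef_pos: [0.5362, 0.1319, 0.1989]
tool_rot: [-0.2, 0.98, 0.0, 0.006]
ft_force: [1.8, 0.7, 0.7]
grip_width: 0.0851
grasp_force: 0.0
```

>>> move_arm(deltas=[[1, 0, -35, 0, 0, 0, 6], [1, 0, -35, 0, 0, 0, 6], [1, 0, -35, 0, 0, 0, 6], [1, 0, -35, 0, 0, 0, 6], [1, 0, -35, 0, 0, 0, 6], [1, 0, -35, 0, 0, 0, 6], [1, 0, -35, 0, 0, 0, 0], [1, 0, 0, 0, 0, 0, 0]])

```text
clock: 20.38
eef_pos: [0.5513, -0.1134, 0.1911]
tool_rot: [0.117, 0.993, -0.001, -0.001]
ft_force: [0.1, 0.3, -0.6]
grip_width: 0.0851
grasp_force: 0.0
```

Run:
```python
from h import *
o=bot.get_obs();print(o["eef_pos"],o["clock"],o["joint_pos"].round(2))
im=bot.camera("scene");a=cv2.resize(im[125:180,275:335],None,fx=9,fy=9,interpolation=cv2.INTER_CUBIC)
t=bot.camera("top");b=cv2.resize(t[190:242,128:198],None,fx=11,fy=11,interpolation=cv2.INTER_CUBIC)
h=495;b=b[:h];b=cv2.resize(b,(260*2,int(b.shape[0]*520/b.shape[1])))
c=np.zeros((max(a.shape[0],b.shape[0]),800,3),np.uint8);a=a[:,:540];a=cv2.resize(a,None,fx=.52,fy=.52*1);c[:a.shape[0],:a.shape[1]]=a;c[:b.shape[0],280:800]=b
cv2.imwrite("pics/j.png",c)
s=proj("scene",[[.493,.217,.048]])[0];tt=proj("top",[[.493,.217,.048]])[0]
fitcov("cover_orange",{"scene":s,"top":tt},.039,[.3,.5])
```

```text
[ 0.55133138 -0.11335439  0.19105727] 20.3833 [-0.2   0.37  0.15  1.35 -0.    0.03]
cover_orange scene [0.4929 0.2141] 22.6 0.05
cover_orange top [0.4918 0.2136] 21.4 0.122
```

View pics/j.png

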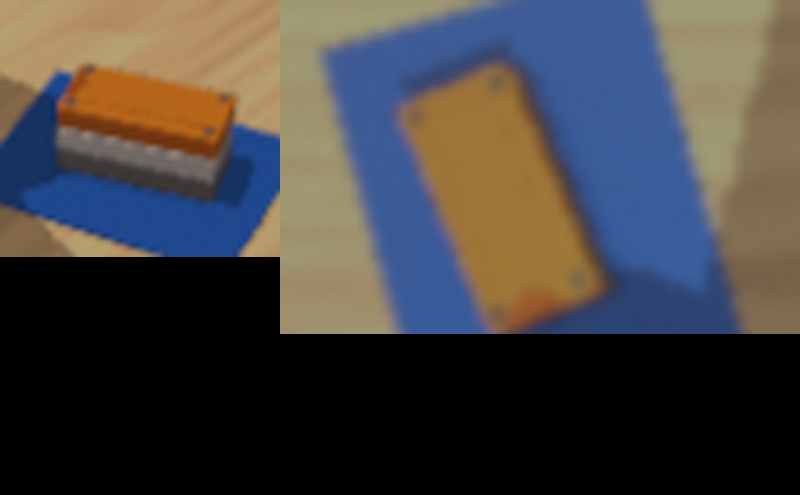

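The pile of three is flush in both views (scene corner line (217,158) to (213,198)). Next is the lamp: I tilt the tool to face its back, then check with one picture where the tips really are.

>>> move_arm(deltas=[[1, 0, 0, -10, 0, -5, 0], [1, 0, 0, 0, 0, -6, 0], [1, 0, 0, 0, 0, -6.5, 0], [1, 0, 0, 0, 0, -6.5, 0], [1, 0, 0, 0, 0, -6.5, 0], [1, 0, 0, 0, 0, -6.5, 0], [1, 0, 0, 0, 0, -6.5, 0], [1, 0, 0, 0, 0, -6.5, 0], [1, 0, 0, 0, 0, 0, 0]])

```text
clock: 21.53
eef_pos: [0.5438, -0.1048, 0.1901]
tool_rot: [0.103, 0.91, -0.046, 0.399]
ft_force: [-3.8, 1.0, -4.6]
grip_width: 0.0853
grasp_force: 0.0
```

```bash
cat >> h.py <<'E'
def lampgrip(psi): # tool orientation for gripping docked lamp from its back
    return down(psi+180)*R.from_euler("y",-50,degrees=True)
E
python3 - <<'E'
from h import *
o=bot.get_obs();e=o["eef_pos"];print(e,o["clock"],o["joint_pos"].round(2))
q=lampgrip(-13.5);tz=q.as_matrix()[:,2];print(q.as_matrix().round(2))
print(togo(np.array([.554,-.274,.112])-.08*tz,q))
A,B,C=[back("scene",p,.008) for p in((172.9,244.3),(202.3,281.9),(227.9,266.9))]
u=B-A;print("dock ctr",((A+C)/2).round(4),np.linalg.norm(u),np.linalg.norm(C-B),np.degrees(np.arctan2(u[1],u[0])),np.degrees(np.arctan2((C-B)[1],(C-B)[0])))
psi=np.radians(-13.5);print("expected dock",np.array([.5538,-.2744])-.019*np.array([np.cos(psi),np.sin(psi)]))
E
```

```text
[ 0.54380313 -0.10481031  0.19009432] 21.5333 [-0.16 -0.14 -0.84  0.04 -0.05  0.04]
[[-0.63  0.23  0.74]
 [ 0.15  0.97 -0.18]
 [-0.77  0.   -0.64]]
(array([  28.9, -162. ,    8.3]), array([ 0.4, -2.6,  0.4]))
dock ctr [ 0.5429 -0.2759  0.008 ] 0.1500172424914966 0.07600221623526399 -10.446756590420632 80.03166382016717
expected dock [ 0.53532497 -0.26996454]
```

Run:
```python
from h import *
P=[back("top",(100+x/2.667,90+y/2.667),.008) for x,y in((523,238),(503,351),(565,360))]
u=P[0]-P[1];w=P[2]-P[1];print("top dock",((P[0]+P[2])/2).round(4),np.linalg.norm(u),np.linalg.norm(w),np.degrees(np.arctan2(u[1],u[0])),np.degrees(np.arctan2(w[1],w[0]))+90)
# yellow segmentation in both start pictures
for c,(x0,y0,x1,y1) in(("top",(296,165,328,212)),("scene",(183,214,222,246))):
    im=cv2.resize(cv2.imread(f"pics/{c}0.png")[y0:y1,x0:x1],None,fx=8,fy=8,interpolation=cv2.INTER_CUBIC)
    h=cv2.cvtColor(im,cv2.COLOR_BGR2HSV);m=((h[...,1]>170)&(h[...,2]>60)).astype(np.uint8)
    if c=="top": m=cv2.morphologyEx(m,cv2.MORPH_CLOSE,np.ones((41,41)))
    n,l,s,ce=cv2.connectedComponentsWithStats(m);i=1+s[1:,4].argmax()
    b=(l==i).astype(np.uint8)
    ct=max(cv2.findContours(b,0,2)[0],key=cv2.contourArea)
    r=cv2.minAreaRect(ct);print(c,s[i],"rect",(np.array(r[0])/8+[x0,y0]-.5).round(1),np.array(r[1])/8,r[2])
    if c=="top":
        LP=corners(-.055,.1,.017,-.013,.013)
        for pitch in(50,):print(fit({"top":(b,(x0,y0),0)},LP,[.554,-.274,[-.24,-.15]],np.radians(pitch),.112))
    else:
        br=((h[...,2]>190)&(b>0)).astype(np.uint8);print("end face centroid",(np.array(cv2.moments(br,True)["m10"]/br.sum()/8+x0-.5)),cv2.moments(br,True)["m01"]/br.sum()/8+y0-.5,br.sum()/64)
for v in((.5538,-.2744,-13.5),(.5616,-.2793,-10.2),(.558,-.277,-12)):
    print(v,proj("scene",pose3([v[0],v[1],np.radians(v[2])],np.array([[.1,0,0]]),np.radians(50),.112)))
```

```text
top dock [ 0.5375 -0.2753  0.008 ] 0.14773210723129726 0.08011155754388516 -11.261795251171861 -8.886641635607646
top [   46    40   164   312 19975] rect [311.4 189. ] [ 9.59528255 40.34198761] 19.536653518676758
(array([ 0.55280136, -0.27435771, -0.17837856]), np.float64(0.6804005006257823))
scene [   83    49   196   135 12769] rect [205.1 228.2] [ 9.73529434 23.80147171] 61.927513122558594
end face centroid nan nan 0.0
(0.5538, -0.2744, -13.5) [[208.9981609  225.48142842]]
(0.5616, -0.2793, -10.2) [[211.16597058 227.73457054]]
(0.558, -0.277, -12) [[210.06134365 226.74986358]]<stdin>:17: RuntimeWarning: invalid value encountered in divide
```

Run:
```python
from h import *
q=lampgrip(-11.);tz=q.as_matrix()[:,2]
print(togo(np.array([.557,-.277,.112])-.075*tz,q))
```

```text
(array([  26.2, -166.8,   15.9]), array([-1.5, -2.6, -1.2]))
```

>>> move_arm(deltas=[[1, 0, 0, 0, -1.5, -2.6, -1.2], [1, 3, -20, 0, 0, 0, 0], [1, 4, -28, 0, 0, 0, 0], [1, 4, -28, 0, 0, 0, 0], [1, 4, -28, 3, 0, 0, 0], [1, 4, -28, 5, 0, 0, 0], [1, 4, -20, 5, 0, 0, 0], [1, 3, -15, 3, 0, 0, 0], [1, 0, 0, 0, 0, 0, 0], [1, 0, 0, 0, 0, 0, 0]])

```text
clock: 22.37
eef_pos: [0.5189, -0.2721, 0.1713]
tool_rot: [0.088, 0.899, -0.041, 0.427]
ft_force: [-0.0, 1.0, 0.5]
grip_width: 0.0856
grasp_force: 0.0
```

Run:
```python
from h import *
q=lampgrip(-11.);tz=q.as_matrix()[:,2];L=np.array([.557,-.277,.112])
o=bot.get_obs();e=o["eef_pos"];print(e,o["clock"],togo(L-.075*tz,q),o["joint_pos"].round(2))
T=R.from_quat(o["tool_rot"]).as_matrix()
im=bot.camera("scene");x0,y0=150,180;k=9
a=cv2.resize(im[y0:y0+62,x0:x0+85],None,fx=k,fy=k,interpolation=cv2.INTER_CUBIC)
def dot(P,col):
    p=(proj("scene",[P])[0]-[x0,y0]+.5)*k;cv2.circle(a,tuple(int(v) for v in p),4,col,1)
for s in(-1,1):   # open tips: 13 mm back
    for w in(-.011,.011):
        base=e+s*.0425*T[:,1]+w*T[:,0]
        dot(base-.039*T[:,2],(0,0,255)); dot(base-.005*T[:,2]+[0,0,.034],(0,255,0))
for P in corners(.1,.1,.017,-.013,.013): dot(pose3([L[0],L[1],np.radians(-11)],P[None],np.radians(50),.112)[0],(255,0,255))
cv2.imwrite("pics/k.png",a)
```

```text
[ 0.5188896  -0.27214849  0.17125298] 22.3667 (array([20.7,  2.4, -7.8]), array([-0.1,  0.8, -0.2])) [-0.69  0.01 -0.82 -0.09  0.38 -0.33]
```

View pics/k.png

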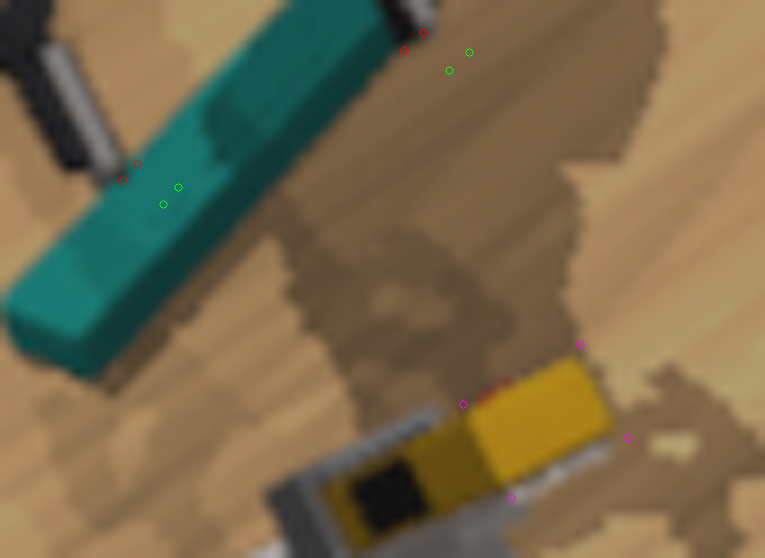

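The red (tool-frame) hypothesis matches the fingertips at (115,180) and (425,35). The reported TCP therefore lies 34 mm ahead along the tool z axis, so the grasp point is 45 mm behind the reading. The lamp end face at ~(541,422) agrees with the model within 0.5 px, so I approach.

>>> move_arm(deltas=[[1, 12, 1.4, 0, 0, 0.4, 0], [1, 8.7, 1, 0, 0, 0.4, 0], [1, 0, 0, 20, 0, 0, 0], [1, 0, 0, 20, 0, 0, 0], [1, 0, 0, 10, 0, 0, 0], [1, 0, 0, 0, 0, 0, 0], [1, 0, 0, 0, 0, 0, 0]])

```text
clock: 23.0
eef_pos: [0.5421, -0.2715, 0.1208]
tool_rot: [0.088, 0.903, -0.04, 0.42]
ft_force: [0.7, -0.4, 0.0]
grip_width: 0.0851
grasp_force: 0.0
```

Run:
```python
from h import *
q=lampgrip(-11.);tz=q.as_matrix()[:,2];L=np.array([.557,-.277,.112])
o=bot.get_obs();print(o["eef_pos"],o["clock"],togo(L+.046*tz,q),o["joint_pos"].round(2),o["ft_force"])
```

```text
[ 0.54205734 -0.27145408  0.12077959] 23.0 (array([-3.6, -2.6, 63.7]), array([ 0.1, -0.2, -0.1])) [-0.65  0.16 -0.84 -0.24  0.35 -0.31] [ 0.68079877 -0.35905885  0.03931751]
```

>>> move_arm(deltas=[[1, -3.6, -2.6, 10, 0, 0, 0], [1, 0, 0, 18, 0, 0, 0], [1, 0, 0, 15, 0, 0, 0], [1, 0, 0, 8, 0, 0, 0], [1, 0, 0, 0, 0, 0, 0], [1, 0, 0, 0, 0, 0, 0]])

```text
clock: 23.5
eef_pos: [0.5822, -0.2831, 0.0919]
tool_rot: [0.088, 0.902, -0.04, 0.42]
ft_force: [-0.5, -0.8, 0.1]
grip_width: 0.0854
grasp_force: 0.0
```

Run:
```python
from h import *
q=lampgrip(-11.);tz=q.as_matrix()[:,2];L=np.array([.557,-.277,.112])
o=bot.get_obs();print(o["eef_pos"],o["clock"],togo(L+.046*tz,q),o["joint_pos"].round(2),o["ft_force"])
```

```text
[ 0.58220847 -0.28308185  0.09193037] 23.5 (array([ 1.3,  1.2, 13.3]), array([-0. , -0.1, -0.1])) [-0.61  0.29 -0.79 -0.33  0.32 -0.28] [-0.4517863  -0.77244004  0.08367823]
```

>>> move_arm(deltas=[[1, 1.3, 1.2, 6, 0, 0, 0], [1, 0, 0, 6, 0, 0, 0], [1, 0, 0, 0, 0, 0, 0], [0.55, 0, 0, 0, 0, 0, 0], [0.55, 0, 0, 0, 0, 0, 0], [0.55, 0, 0, 0, 0, 0, 0]])

```text
clock: 24.0
eef_pos: [0.5911, -0.2841, 0.0835]
tool_rot: [0.088, 0.902, -0.041, 0.421]
ft_force: [0.3, 0.4, -0.3]
grip_width: 0.0517
grasp_force: 0.0
```

>>> move_arm(deltas=[[0.45, 0, 0, 0, 0, 0, 0], [0.42, 0, 0, 0, 0, 0, 0], [0.42, 0, 0, 0, 0, 0, 0]])

```text
clock: 24.25
eef_pos: [0.5912, -0.2838, 0.0836]
tool_rot: [0.088, 0.902, -0.04, 0.421]
ft_force: [-0.4, 0.6, 0.3]
grip_width: 0.0362
grasp_force: 0.5
```

>>> move_arm(deltas=[[0.38, 0, 0, 0, 0, 0, 0], [0.36, 0, 0, 0, 0, 0, 0], [0.36, 0, 0, 0, 0, 0, 0]])

```text
clock: 24.5
eef_pos: [0.5912, -0.2836, 0.0838]
tool_rot: [0.088, 0.902, -0.04, 0.421]
ft_force: [-4.5, 3.5, 6.2]
grip_width: 0.0332
grasp_force: 59.0
```

Lamp gripped (33 mm, 59 N) with small side forces. Pulling along its length (tool -x).

>>> move_arm(deltas=[[0, 0, 0, 0, 0, 0, 0], [0, -3, 0, 0, 0, 0, 0], [0, -4, 0, 0, 0, 0, 0], [0, -5, 0, 0, 0, 0, 0]])

```text
clock: 24.83
eef_pos: [0.5942, -0.284, 0.0876]
tool_rot: [0.09, 0.904, -0.039, 0.416]
ft_force: [-9.1, 2.7, -0.7]
grip_width: 0.0332
grasp_force: 59.1
```

Run:
```python
from h import *
o=bot.get_obs();print(o["eef_pos"],o["grip_width"],o["grasp_force"],R.from_quat(o["tool_rot"]).inv().apply(o["ft_force"]),o["ft_torque"])
```

```text
[ 0.59421962 -0.28404905  0.08758226] 0.033208586539869536 59.112226366996765 [ 6.70338859  0.83066766 -6.69028736] [ 0.44286374  2.04748855 -0.00899149]
```

>>> move_arm(deltas=[[0, -4, 0, 0, 0, 0, 0], [0, -5, 0, 0, 0, 0, 0], [0, -5, 0, 0, 0, 0, 0], [0, -5, 0, 0, 0, 0, 0], [0, 0, 0, 0, 0, 0, 0]])

```text
clock: 25.25
eef_pos: [0.6081, -0.2873, 0.1043]
tool_rot: [0.089, 0.903, -0.04, 0.418]
ft_force: [-6.5, 2.1, 0.3]
grip_width: 0.033
grasp_force: 59.1
```

Run:
```python
from h import *
q=lampgrip(-11.)
o=bot.get_obs();print(o["eef_pos"],o["grip_width"],o["grasp_force"],R.from_quat(o["tool_rot"]).inv().apply(o["ft_force"]),o["ft_torque"],togo(np.array([.5912,-.2836,.0838])-.06*q.as_matrix()[:,0],q))
```

```text
[ 0.60812552 -0.28727982  0.10425966] 0.03300236652534391 59.0534770488739 [ 4.22152737  0.7789439  -5.35069959] [0.29911371 1.60189148 0.08452159] (array([-33.2,   0.5,  -0.3]), array([-0.1, -0.4, -0.3]))
```

>>> move_arm(deltas=[[0, -5, 0, 0, 0, 0, 0], [0, -7, 0, 0, 0, 0, 0], [0, -7, 0, 0, 0, 0, 0], [0, -7, 0, 0, 0, 0, 0], [0, -7, 0, 0, 0, 0, 0], [0, -7, 0, 0, 0, 0, 0], [0, 0, 0, 0, 0, 0, 0]])

```text
clock: 25.83
eef_pos: [0.6366, -0.2933, 0.1387]
tool_rot: [0.088, 0.902, -0.041, 0.421]
ft_force: [-5.1, 0.7, 0.8]
grip_width: 0.0329
grasp_force: 59.1
```

Run:
```python
from h import *
q=lampgrip(-11.)
o=bot.get_obs();print(o["eef_pos"],o["joint_pos"].round(2),R.from_quat(o["tool_rot"]).inv().apply(o["ft_force"]),o["ft_torque"],togo(np.array([.5912,-.2836,.0838])-.06*q.as_matrix()[:,0],q))
```

```text
[ 0.6366292  -0.2933462   0.13868562] [-0.56  0.27 -0.62 -0.16  0.28 -0.24] [ 2.66417454 -0.27177322 -4.44297516] [ 0.26600115  1.3484291  -0.01844991] (array([11.9,  0.9, -0.3]), array([-0.1,  0. , -0.1]))
```

Freed (72 mm drawn along the axis). Lifting off the rail and turning level.

>>> move_arm(deltas=[[0, 0, 0, -8, 0, 0, 0], [0, -5, 0, -12, 0, 0, 0], [0, -15, 0, -15, 0, 0, 0], [0, -15, 0, -15, 0, 0, 0], [0, -10, 0, -20, 0, 0, 0], [0, 0, 20, -20, 0, 4, 0], [0, 0, 20, -20, 0, 5, 0], [0, 0, 20, -10, 0, 6, 0], [0, 0, 20, 0, 0, 6, 0], [0, 0, 20, 0, 0, 6, 0]])

```text
clock: 26.67
eef_pos: [0.5965, -0.1847, 0.2549]
tool_rot: [0.095, 0.974, -0.02, 0.204]
ft_force: [2.4, -1.2, -2.6]
grip_width: 0.033
grasp_force: 59.9
```

>>> move_arm(deltas=[[0, 0, 20, 0, 0, 6, 0], [0, 0, 20, 0, 0, 6, 0], [0, 0, 20, 0, 0, 6, 0], [0, 0, 20, 0, 0, 5, 0], [0, 0, 0, 0, 0, 0, 0], [0, 0, 0, 0, 0, 0, 0]])

```text
clock: 27.17
eef_pos: [0.6138, -0.1057, 0.2479]
tool_rot: [0.096, 0.995, 0.0, 0.004]
ft_force: [0.4, -0.4, -2.7]
grip_width: 0.0329
grasp_force: 60.0
```

Run:
```python
from h import *
o=bot.get_obs();print(o["eef_pos"],o["clock"],o["joint_pos"].round(2),o["grip_width"],o["ft_force"],o["ft_torque"],togo([.493,.216,.18],down(169)),down(202.9).inv().apply(np.array([.493,.216,.18])-o["eef_pos"])*1e3)
```

```text
[ 0.61380999 -0.10565846  0.24792208] 27.1667 [-0.17  0.48  0.46  1.55  0.    0.02] 0.0329411612820054 [ 0.42992961 -0.40217124 -2.73531415] [ 0.03490182 -0.02230584 -0.01036763] (array([180.5, 292.6,  67.1]), array([ 0.1,  0.4, -0. ])) [-13.87660912 343.31713599  67.92207947]
```

>>> move_arm(deltas=[[0, 0, 0, 0, 0, 0.4, -3.9], [0, 0, 0, 0, 0, 0, -6], [0, 0, 0, 0, 0, 0, -6], [0, 0, 0, 0, 0, 0, -6], [0, 0, 0, 0, 0, 0, -6], [0, 0, 0, 0, 0, 0, -6], [0, -1, 20, 0, 0, 0, 0], [0, -1, 30, 0, 0, 0, 0], [0, -1, 33, 0, 0, 0, 0], [0, -1, 33, 0, 0, 0, 0]])

```text
clock: 28.0
eef_pos: [0.5696, 0.0014, 0.2522]
tool_rot: [-0.196, 0.981, -0.0, 0.003]
ft_force: [0.6, 0.3, -1.9]
grip_width: 0.033
grasp_force: 60.1
```

>>> move_arm(deltas=[[0, -1, 33, 0, 0, 0, 0], [0, -1, 33, 0, 0, 0, 0], [0, -1, 33, 0, 0, 0, 0], [0, -1, 33, 0, 0, 0, 0], [0, -1, 33, 0, 0, 0, 0], [0, -1, 30, 0, 0, 0, 0], [0, -1, 20, 0, 0, 0, 0], [0, 0, 12, 0, 0, 0, 0], [0, 0, 0, 0, 0, 0, 0]])

```text
clock: 28.75
eef_pos: [0.4882, 0.2151, 0.2521]
tool_rot: [-0.198, 0.98, 0.001, 0.003]
ft_force: [0.4, 0.4, -2.7]
grip_width: 0.0335
grasp_force: 60.2
```

Run:
```python
from h import *
o=bot.get_obs();print(o["eef_pos"],o["clock"],o["joint_pos"].round(2),o["grip_width"],togo([.493,.216,.18],down(202.9)))
```

```text
[0.48823099 0.21512754 0.25208524] 28.75 [0.41 0.29 0.19 1.47 0.   0.02] 0.03345141304083156 (array([-4.3, -1.1, 72.1]), array([ 0. ,  0.3, -0. ]))
```

>>> move_arm(deltas=[[0, -4.3, -1, 15, 0, 0.3, 0], [0, 0, 0, 20, 0, 0, 0], [0, 0, 0, 20, 0, 0, 0], [0, 0, 0, 15, 0, 0, 0], [0, 0, 0, 0, 0, 0, 0], [0, 0, 0, 0, 0, 0, 0], [0, 0, 0, 0, 0, 0, 0]])

```text
clock: 29.33
eef_pos: [0.4943, 0.2139, 0.1822]
tool_rot: [-0.197, 0.98, -0.0, -0.0]
ft_force: [0.8, -0.3, -1.6]
grip_width: 0.033
grasp_force: 60.1
```

Run:
```python
from h import *
o=bot.get_obs();print(o["eef_pos"],o["clock"],o["grip_width"],togo([.493,.216,.18],down(202.9)))
im=bot.camera("scene");e=o["eef_pos"];L=e+[0,0,.046];psi=np.radians(22.9)
for d in bot.outline_of("lamp","scene"):print(d["conf"],d["rect"])
x0,y0,k=255,70,6
a=cv2.resize(im[y0:y0+100,x0:x0+110],None,fx=k,fy=k,interpolation=cv2.INTER_CUBIC)
for P in pose3([L[0],L[1],psi],corners(-.1,.1,.017,-.013,.013),0,L[2]):
    q=proj("scene",[P])[0];print(q.round(1));q=(q-[x0,y0]+.5)*k;cv2.circle(a,tuple(int(v) for v in q),4,(0,0,255),1)
cv2.imwrite("pics/l.png",a)
for n,z in(("cover_orange",.048),):fitcov(n,{"scene":proj("scene",[[.493,.217,z]])[0]},.039,[.3,.5])
```

```text
[0.49434055 0.21390923 0.18221772] 29.3333 0.03303303649851544 (array([0.4, 2.4, 2.2]), array([-0. , -0. , -0.2]))
0.74 [171.8, 223.0, 54.9, 58.8]
0.69 [133.4, 271.0, 14.2, 56.6]
0.65 [274.8, 90.3, 71.4, 20.4]
0.65 [146.2, 174.0, 49.3, 48.6]
0.42 [286.1, 158.4, 36.1, 11.7]
[274.6  99.2]
[274.7  91.4]
[278.4  93.2]
[278.6  85.5]
[342.3 112.2]
[343.3 104.3]
[345.1 105.8]
[346.1  97.9]
cover_orange scene [0.4925 0.214 ] 22.6 0.032
```

View pics/l.png

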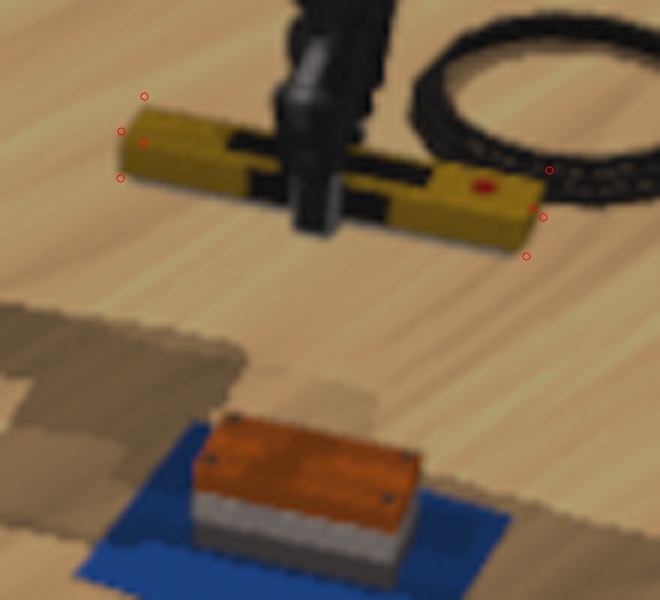

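The lamp is level with its strip down at about 0.22 m, its ends matching the model and centred over the flush pile, which is unchanged. Letting it settle and handing in.

>>> move_arm(deltas=[[0, 0, 1.2, 0, 0, 0, 0], [0, 0, 0, 0, 0, 0, 0], [0, 0, 0, 0, 0, 0, 0], [0, 0, 0, 0, 0, 0, 0], [0, 0, 0, 0, 0, 0, 0], [0, 0, 0, 0, 0, 0, 0]])

```text
clock: 30.08
eef_pos: [0.4929, 0.2158, 0.1807]
tool_rot: [-0.197, 0.98, -0.0, -0.002]
ft_force: [-0.1, 0.2, -2.1]
grip_width: 0.0332
grasp_force: 60.1
```

```bash
python3 -c "
from workcell import bot
o=bot.get_obs();print(o['eef_pos'],abs(o['joint_vel']).max(),o['grasp_force']);print(bot.job_done())"
```

```text
[0.49286937 0.21578008 0.18067908] 0.0019451977506373913 60.126439332962036
the job is handed in; nothing more can be done
None
```

I handed the job in at about 30 s, verdict not shown: white then orange stacked on the grey cover with flush edges by camera, and the lamp held still, level and lit face down, about 0.22 m above the table and centred over the pile to within a few mm.

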